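# Open the ferrule dispenser at its pick-out tray

## Task

Two round parts dispensers stand on the assembly bench. On the wider one, turn the metal cap by the bar on top until its pie-slice opening stands squarely over the side where the pick-out tray sticks out, so that the ferrules there can be reached, then let go. Leave the cap of the smaller dispenser as it is.

Things in the scene. Friction and masses are not known exactly. Their poses are not given: they have to be found in the camera images.
- wide_grip (a point): Middle of the upright black bar (64 long, 14 wide, 36 mm high) on the wider dispenser's cap, on the cap's vertical turning axis, 18 mm above the cap's flat top. x axis: along the bar, towards the opening; z up. The cap turns either way with light friction (0.1 N m), stays where left, cannot lift off. At the start the opening stands 0.6 to 1.3 rad counter-clockwise (from above) of the tray.
- wide_opening (a point): Middle of the opening in the wider dispenser's aluminium cap (164 mm across, 4 mm thick, top 59 mm above the bench): a pie-slice cut-out 52 degrees wide, from 36 mm off the axis out to the rim. The point is 58 mm from the turning axis, level with the cap's top, and turns with the cap.
- wide_gate (a point): Fixed point over the tray side of the wider dispenser (grey drum 160 mm across, 55 mm high, fixed to the bench): 58 mm from the turning axis, level with the cap's top, in the direction of the pick-out tray, which is 52 mm wide, 34 mm high and sticks out 42 mm from the drum. The opening is squarely over the tray side when its middle is here.
- small_opening (a point): Middle of the cap opening of the smaller dispenser, to be left alone: same form, drum 104 mm across and 55 mm high, bar 40 x 12 x 30 mm (top 89 mm above the bench), tray 34 mm wide that sticks out 27 mm. The point is 38 mm from that cap's turning axis, 59 mm above the bench.

How it is judged:
By the outcome, as a careful person would: the job done as asked, in the order asked, and still so for the second after the job is handed in, with the robot touching nothing.
It also fails if it takes over 32 s, if anything falls off the work surface, if the arm or the gripper's body presses on something with over 40 N, if the wrist force passes 120 N, or if a joint passes its speed limit or range.

## Robot

A 6-joint arm with a two-finger parallel gripper is mounted at the origin on the work surface. World frame = base frame: x ahead of the robot, y to its left, z up, the work surface at z = 0. Lengths are in m, angles in rad, forces in N, time in s.
With the tool pointing down it reaches from about 0.4 to 0.825 m from the base axis. Payload 7 kg.
Tool frame: the origin (TCP) lies midway between the tips of the shut fingers; the grasp point (between the pads) lies 19 mm behind it; z points along the fingers, y is the line along which they close (so a half turn about z gives the same grasp; the last joint's range is limited). The gripper opens to 88 mm and grips with 3 to 60 N. Pads are 19 mm wide; open, the fingers measure 130 mm over their backs; the gripper's body (78 mm by 193 mm) begins 47 mm behind the grasp point.
Start: joints at [-0.929, 0.359, 0.012, 0, -1.224, -0.288], TCP at [0.234, -0.633, 0.227] pointing down, gripper open.
Joint ranges: [-3.07, 3.07], [-1.43, 2.12], [-1.02, 1.25], [-3.03, 1.67], [-3.05, -0], [-3.03, 3.03]. Speed limits (rad/s): [2.39, 2.39, 3.01, 3.14, 3.14, 3.14].

## Interface

Orientations are given as [roll, pitch, yaw] about the fixed x, y, z axes, in that order (R = Rz(yaw) Ry(pitch) Rx(roll)).
In Python, from station import arm gives the robot as it stands. The module is installed in compiled form; this text tells all that it offers.
- The arm moves only by the tool carry_out, never from a script. Its argument "commands" is a list of rows, each a list of 4 numbers: the shift along the world's x, y, z in units of 50 mm (1.0 is 50 mm), then the turn about the world's z in units of 6 degrees (1.0 is 6 degrees). A call has exactly 10 rows; each row is the pose to reach, as a shift and turn from the pose commanded when the call began; what a row does not reach only later rows make up. A row lasts 1/8 s, in which the tool goes at most 62.5 mm and 10.7 degrees, less where a joint would pass 70% of its speed; a pose out of reach is approached as far as the arm can. A call with a gripper value outside its range is refused whole. "claw" is the closure, from 0 (fully open) to 1 (shut), set as the call begins (left out, the last holds). The fingers move at their own pace and stop on an object; "force" is the grip in N (left out, the last holds). Time passes only in rows, so rows that repeat a pose let the fingers close, or fill a call up. It gives the time, the measured TCP pose, the force, the opening and the grip force at its end, in the units of the state.
- arm.get_state(): the state, without advancing time (a new reading comes with each control period).
- arm.grab_frame(name): name is "scene" or "top" or "wrist"; returns a dict with "pixels" (420x560x3 uint8, red, green, blue), "fx", "fy", "cx", "cy" (pixels), "eye" and "orientation" of the camera in the world. Camera axes: x right, y down, z forward; pixel columns grow to the right and rows downward; lengths in m; the calibration is good to about 2 mm. A picture is of the moment at which its call begins. There is no depth.
- arm.job_done(): hands the job in; it is judged then, once.
Trained networks look in a picture, given as the dict that the camera call returned (one of the last four; its "shot" number tells which), for a name from the list of things; names that differ only in an ending like _2 or _b are one class to them, and where a whole thing is asked for, a point or a joint stands for the part that bears it (a point fixed in the world has none). Each returns a list of dicts, best first, with "conf" (0 to 1); they miss things now and then, are a little off and sometimes report something else, mostly with a low value. They report only what shows in the picture. A call takes as long as a camera call.
- arm.regions_of(picture, query): "pixels" (420x560 bool, what is visible of it) and "uv" ([column, row] in pixels, amid what is visible of it).
- arm.mark_of(picture, query): "uv" ([column, row] in pixels: a listed point, or the origin of a listed thing).
The state is a dict: "t": time; "q": joint angles; "qd": joint speeds; "joint_efforts": joint torques, N m; "eef_pos": TCP position; "ee_rot": TCP orientation; "force": force on the tool from outside, world axes, zero at the start; "moment": the same for the moment, N m; "width": finger opening in m; "gripper_force": force on a finger pad.
Only numpy, scipy, OpenCV 4.12 (cv2) and the standard library are available. Lean on these libraries where they do the work, as an engineer would, in place of code of your own. Each camera call takes 0.05 s, during which the arm holds its last target. There are 200 camera calls.

## Working session

There is one attempt and no reset: what is moved stays moved. The work goes in short steps, Python scripts to look and compute and a tool call to move; the robot and the scene stay as the last step left them, time stands still between calls to the robot, and variables do not carry over. Pictures are saved under pics/ and viewed, at most 10 in all, crops included, and the job is handed in when it is done.

Besides the shell and the picture viewer there is one more tool, called after "Emit:" as name([rows], argument=value, ...), one row to a line, values as JSON. carry_out: Moves the arm, as the interface text tells. Its arguments: {"type":"object","properties":{"commands":{"type":"array","items":{"type":"array","items":{"type":"number"}}},"claw":{"type":"number"},"force":{"type":"number"}},"required":["commands"]}

```bash
mkdir -p pics; cat > h.py <<'E'
import numpy as np, cv2
from station import arm
from scipy.spatial.transform import Rotation as R
def rot(o):
    o=np.array(o,float)
    if o.shape==(3,3): return o
    return R.from_euler('xyz',o).as_matrix() if o.size==3 else R.from_quat(o).as_matrix()
def ray(p,uv,z):
    d=rot(p["orientation"])@np.array([(uv[0]-p["cx"])/p["fx"],(uv[1]-p["cy"])/p["fy"],1])
    e=np.array(p["eye"]); return e+d*(z-e[2])/d[2]
def proj(p,X):
    c=rot(p["orientation"]).T@(np.array(X)-np.array(p["eye"])); return np.array([p["fx"]*c[0]/c[2]+p["cx"],p["fy"]*c[1]/c[2]+p["cy"]])
E
python3 - <<'E'
from h import *
ims=[]
for n in ["top","scene"]:
    p=arm.grab_frame(n); print(n,p["eye"],p["orientation"],p["fx"])
    cv2.imwrite(f"pics/{n}0.png",p["pixels"][:,:,::-1])
    for q,z in [("wide_grip",.077),("wide_opening",.059),("wide_gate",.059),("small_opening",.059)]:
        for m in arm.mark_of(p,q)[:3]: print(q,np.round(m["uv"],1),round(m["conf"],2),ray(p,m["uv"],z).round(4))
print(arm.get_state())
E
```

```text
top [ 0.32552002 -0.03568154  1.16548423] [-2.95798789  0.02618706 -1.58611437] 534.4544901340548
wide_grip [160.6 201.5] 0.85 [0.5514 0.2525 0.077 ]
wide_opening [164.  171.9] 0.55 [0.6199 0.2518 0.059 ]
wide_gate [185.  187.3] 0.83 [0.585  0.2058 0.059 ]
small_opening [428.2 233. ] 0.65 [ 0.4769 -0.3035  0.059 ]
scene [ 1.15047175 -0.39253255  0.8087603 ] [-2.33709248  0.01445247  1.04250885] 516.8748398849177
wide_grip [413.5 179.5] 0.69 [0.5548 0.2691 0.077 ]
wide_opening [421.3 206.2] 0.77 [0.6145 0.2429 0.059 ]
wide_gate [404.3 202.4] 0.67 [0.5872 0.2201 0.059 ]
wide_gate [145.  263.8] 0.33 [ 0.4663 -0.3083  0.059 ]
small_opening [147.2 262.7] 0.96 [ 0.4659 -0.3038  0.059 ]
{'t': 0.5, 'q': array([-9.28893303e-01,  3.58631529e-01,  1.18836446e-02, -2.58105105e-05,
       -1.22412824e+00, -2.88122048e-01]), 'qd': array([ 0.00127723, -0.00190341, -0.00041799, -0.00026625, -0.00069557,
       -0.00051796]), 'joint_efforts': array([ 5.97304188e-04, -5.81797814e+01,  2.93067098e+01,  6.99714348e+00,
        1.18676652e-02, -2.20618728e-05]), 'eef_pos': array([ 0.2338359 , -0.63315579,  0.22652905]), 'ee_rot': array([ 3.14150925e+00,  5.99262521e-07, -2.78782045e+00]), 'force': array([-0.37214195, -0.7022027 , -0.50511376]), 'moment': array([ 0.03302239, -0.02474099, -0.03112388]), 'gripper_force': 0.0, 'width': 0.08782403705596276}
```

View pics/top0.png

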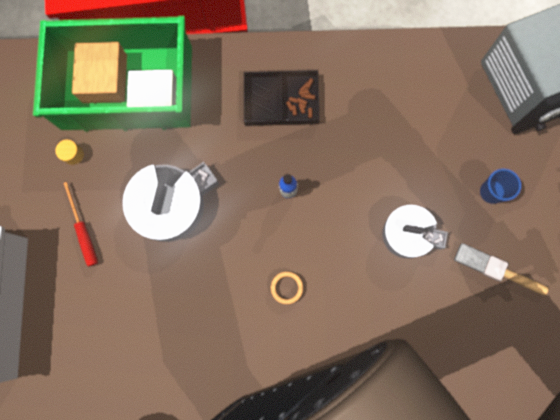

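View pics/scene0.png

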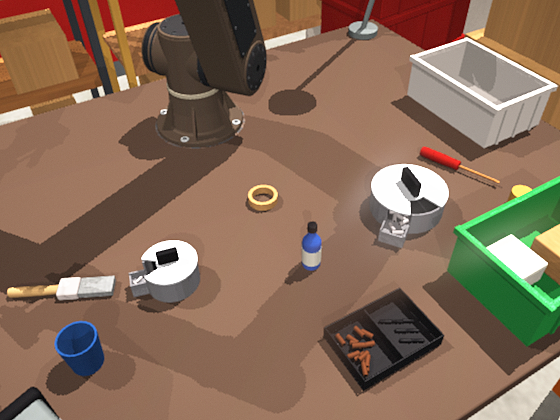

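Top view: the wide dispenser's cap is centred near (161,201). Its opening points up, about +x, at (165,172), and the tray is at upper right, (205,177). The small dispenser is at (411,231). In the scene view the wide cap is at (410,190) with its tray at (395,230). I'll move above the wide one, choosing a yaw near 0 to keep joint 6 in range.

Emit:
carry_out([
  [0.5,1.0,0,1.5],
  [1.0,2.1,0,3.0],
  [1.5,3.2,0,4.5],
  [2.0,4.3,0,6.0],
  [2.5,5.4,0,7.5],
  [3.0,6.5,0,9.0],
  [3.5,7.6,0,10.5],
  [4.0,8.7,0,12.0],
  [4.5,9.8,0,13.5],
  [5.0,10.8,0,15.0],
], claw=0)

```text
t: 1.75
eef_pos: [0.4844, -0.0911, 0.2272]
ee_rot: [-3.14, -0.0, -1.211]
force: [1.0, -0.1, -0.1]
width: 0.0874
gripper_force: 0.0
```

Emit:
carry_out([
  [0.2,1.1,0,1.5],
  [0.4,2.2,0,3.0],
  [0.6,3.3,0,4.5],
  [0.8,4.4,0,6.0],
  [1.0,5.5,0,7.5],
  [1.2,6.5,0,9.0],
  [1.4,7.1,0,10.0],
  [1.4,7.1,0,10.6],
  [1.4,7.1,0,10.6],
  [1.4,7.1,0,10.6],
])

```text
t: 3.0
eef_pos: [0.5538, 0.2615, 0.2267]
ee_rot: [-3.141, -0.0, -0.109]
force: [-0.2, 0.0, 0.3]
width: 0.0877
gripper_force: 0.0
```

```bash
cat > look.py <<'E'
from h import *
import sys
s=arm.get_state(); print(s["t"],s["eef_pos"].round(4),s["ee_rot"].round(3),s["q"].round(2),s["width"])
for n in ["wrist","scene","top"]:
    p=arm.grab_frame(n); cv2.imwrite(f"pics/{n}{sys.argv[1]}.png",p["pixels"][:,:,::-1])
    for q,z in [("wide_grip",.077),("wide_opening",.059),("wide_gate",.059)]:
        for m in arm.mark_of(p,q)[:2]: print(n,q,np.round(m["uv"],1),round(m["conf"],2),ray(p,m["uv"],z).round(4))
    if n=="wrist": print(p["eye"],p["orientation"],p["fx"],p["cx"],p["cy"])
E
python3 look.py 1
```

```text
3.0 [0.5538 0.2615 0.2267] [-3.141 -0.    -0.109] [ 0.76  0.26 -0.13  0.   -1.18  0.7 ] 0.08772506519308583
wrist wide_grip [283.2 202.2] 0.55 [0.5534 0.2595 0.077 ]
wrist wide_gate [322.1 161. ] 0.85 [0.5905 0.2124 0.059 ]
[0.63628149 0.25168131 0.38556859] [ 2.82900143e+00  3.83501056e-04 -1.67952345e+00] 293.8061270127998 281.9742037213019 216.6100508480615
scene wide_grip [412.7 179.6] 0.57 [0.5542 0.2674 0.077 ]
scene wide_opening [421.5 205.3] 0.87 [0.6126 0.245  0.059 ]
scene wide_gate [401.9 204.5] 0.8 [0.5896 0.2116 0.059 ]
top wide_grip [157.2 199.8] 0.78 [0.5552 0.2598 0.077 ]
top wide_grip [430.6 231.4] 0.41 [ 0.4776 -0.3042  0.077 ]
top wide_opening [165.3 174.9] 0.67 [0.6132 0.2488 0.059 ]
top wide_gate [184.9 184.4] 0.92 [0.5914 0.2061 0.059 ]
```

View pics/wrist1.png

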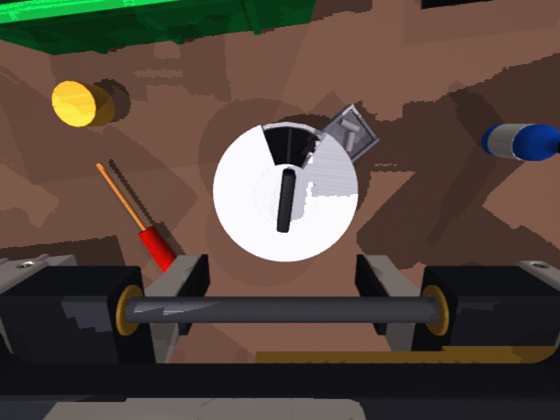

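The wrist view shows the cap outline at columns 214–358 and rows 122–262. The opening spans rim corners (262,128) to about (313,133), the bar runs from (288,172) to (284,230), and the tray's outer corners are (353,104) and (379,138). I'll measure the geometry from these.

```bash
cat > fit.py <<'E'
from h import *
from scipy.optimize import least_squares
import sys
p=arm.grab_frame("wrist"); im=p["pixels"]
hsv=cv2.cvtColor(im,cv2.COLOR_RGB2HSV)
r=[x for x in arm.regions_of(p,"wide_opening")][:1]+[x for x in arm.regions_of(p,"wide_grip")][:1]
for x in r: print(x["conf"],x["pixels"].sum(),x["uv"])
w=((hsv[...,1]<40)&(hsv[...,2]>140)).astype(np.uint8)
n,l,st,_=cv2.connectedComponentsWithStats(w); k=l[200,240]; print(st[k])
c=max(cv2.findContours((l==k).astype(np.uint8),cv2.RETR_EXTERNAL,cv2.CHAIN_APPROX_NONE)[0],key=len)[:,0]
P=np.array([ray(p,u,.059)[:2] for u in c])
s=least_squares(lambda a:np.hypot(*(P-a).T)-.082,[.555,.260],loss='soft_l1',f_scale=.001)
C=s.x; print("centre",C, "med resid",np.median(np.abs(s.fun)))
for uv,z,nm in [((288,172),.095,'bar'),((284,230),.095,'bar'),((262,128),.059,'op'),((313,133),.059,'op'),((275,166),.059,'opin'),((353,104),.034,'tray'),((379,138),.034,'tray'),((366,121),.034,'traymid')]:
    d=ray(p,uv,z)[:2]-C; print(nm,d.round(4),np.hypot(*d).round(4),np.degrees(np.arctan2(d[1],d[0])).round(1))
v=im.copy()
for a in range(0,360,3):
    q=proj(p,[C[0]+.082*np.cos(np.radians(a)),C[1]+.082*np.sin(np.radians(a)),.059]); cv2.circle(v,tuple(int(round(t)) for t in q),0,(255,0,0),-1)
cv2.imwrite("pics/fit.png",cv2.resize(v[90:270,200:400],None,fx=3,fy=3,interpolation=cv2.INTER_CUBIC)[:,:,::-1])
E
python3 fit.py
```

```text
0.57 13878 [281.8, 195.6]
0.64 13874 [280.0, 198.9]
[  213   125   146   137 13256]
centre [0.55451895 0.25736158] med resid 0.000970971972707374
bar [ 0.034 -0.006] 0.0346 -10.0
bar [-0.0265  0.0044] 0.0268 170.7
op [0.0777 0.0167] 0.0795 12.1
op [ 0.0668 -0.0369] 0.0763 -28.9
opin [0.0363 0.0075] 0.037 11.7
tray [ 0.092  -0.0861] 0.126 -43.1
tray [ 0.0519 -0.1148] 0.126 -65.7
traymid [ 0.0723 -0.1002] 0.1236 -54.2
```

View pics/fit.png

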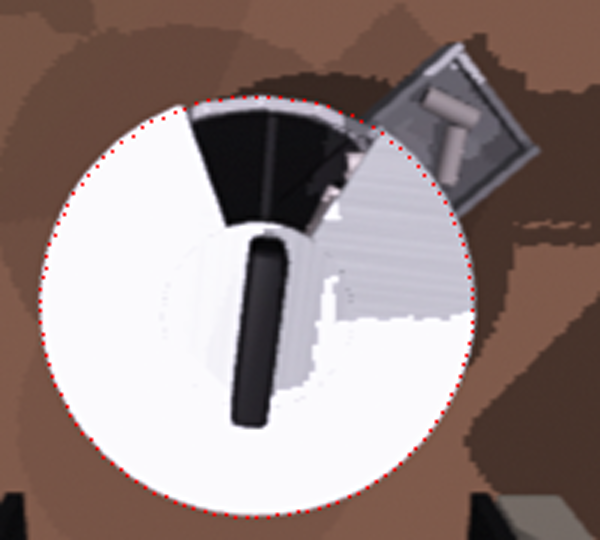

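Cap centre ≈ (0.5545, 0.2574), opening and bar direction ≈ -13°, tray direction ≈ -54.5°. Descend and grip gently.

Emit:
carry_out([
  [0,-0.07,-0.5,-1.1],
  [0,-0.07,-1.2,-1.1],
  [0,-0.07,-1.9,-1.1],
  [0,-0.07,-2.5,-1.1],
  [0,-0.07,-2.9,-1.1],
  [0,-0.07,-3.1,-1.1],
  [0,-0.07,-3.2,-1.1],
  [0,-0.07,-3.2,-1.1],
  [0,-0.07,-3.2,-1.1],
  [0,-0.07,-3.2,-1.1],
])

```text
t: 5.0
eef_pos: [0.5541, 0.2586, 0.0673]
ee_rot: [-3.141, -0.001, -0.222]
force: [-1.0, 0.1, 0.1]
width: 0.0878
gripper_force: 0.0
```

Emit:
carry_out([
  [0,0,0,0],
  [0,0,0,0],
  [0,0,0,0],
  [0,0,0,0],
  [0,0,0,0],
  [0,0,0,0],
  [0,0,0,0],
  [0,0,0,0],
  [0,0,0,0],
  [0,0,0,0],
], claw=1, force=20)

```text
t: 6.25
eef_pos: [0.5538, 0.2582, 0.0666]
ee_rot: [3.142, 0.0, -0.222]
force: [0.8, -0.8, 0.9]
width: 0.0136
gripper_force: 20.0
```

```bash
python3 look.py 2; python3 -c "
from h import *
s=arm.get_state();print(s['force'],s['moment'],s['gripper_force'],s['q'])"
```

```text
6.25 [0.5538 0.2582 0.0666] [ 3.142  0.    -0.222] [ 0.76  0.4  -0.33  0.   -0.84  0.59] 0.013572069857094004
wrist wide_grip [277.3 275.3] 0.94 [0.5544 0.26   0.077 ]
wrist wide_gate [345.6 190.6] 0.91 [0.5896 0.2116 0.059 ]
[0.63477823 0.23909382 0.22539267] [ 2.82881033e+00  1.03334196e-04 -1.79305123e+00] 293.8061270127998 281.9742037213019 216.6100508480615
scene wide_grip [411.9 179.2] 0.75 [0.5523 0.2668 0.077 ]
scene wide_opening [421.  203.9] 0.77 [0.6088 0.247  0.059 ]
scene wide_gate [403.5 203.2] 0.57 [0.5882 0.2171 0.059 ]
top wide_grip [159.6 199.8] 0.79 [0.5551 0.2547 0.077 ]
top wide_opening [184.1 184.6] 0.62 [0.591  0.2078 0.059 ]
top wide_opening [164.4 173.5] 0.59 [0.6164 0.2508 0.059 ]
top wide_gate [183.3 187.1] 0.68 [0.5855 0.2094 0.059 ]
[-0.00481605 -0.94761889  0.93933014] [-0.48129998  0.16835269  0.00537789] 19.999844133853912 [ 7.55623857e-01  3.99648763e-01 -3.28142666e-01  6.84106169e-05
 -8.43104038e-01  5.92944467e-01]
```

View pics/wrist2.png

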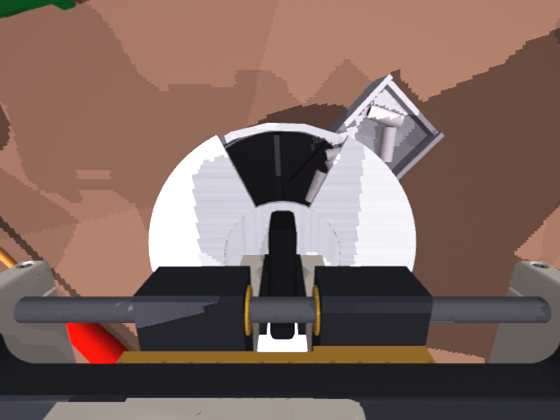

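Gripped: width is 13.6 mm. The wrist view shows the opening edges at (218,137) and (345,133), symmetric about the gripper plane, and the tray's outer corners at (390,76) and (443,135).

```bash
python3 - <<'E'
from h import *
p=arm.grab_frame("wrist"); s=arm.get_state()
C=np.array([.5542,.258]); print("yaw",np.degrees(s["ee_rot"][2]))
g=lambda d:np.degrees(np.arctan2(d[1],d[0])).round(1)
a={k:ray(p,u,z)[:2] for k,u,z in [('L',(390,76),.034),('R',(443,135),.034),('Li',(345,122),.034),('Ri',(400,178),.034),('oL',(218,137),.059),('oLi',(254,207),.059),('oR',(347,133),.059)]}
for k in a: print(k,(a[k]-C).round(4),np.hypot(*(a[k]-C)).round(4),g(a[k]-C))
m=(a['L']+a['R'])/2; print('mid',g(m-C),'edges',g(a['L']-a['Li']),g(a['R']-a['Ri']),'outer+90',g(a['L']-a['R'])-90,'width',np.hypot(*(a['L']-a['R'])))
for t in (.05,.055): print([g(ray(p,(416.5,105.5),.034)[:2]-C-np.array([0,y])) for y in(-.002,0,.002)])
v=p["pixels"][60:240,300:480]; cv2.imwrite("pics/tray.png",cv2.resize(v,None,fx=3.3,fy=3.3,interpolation=cv2.INTER_CUBIC)[:,:,::-1])
E
```

```text
yaw -12.728245052259405
L [ 0.0916 -0.087 ] 0.1263 -43.5
R [ 0.0505 -0.1158] 0.1263 -66.4
Li [ 0.0717 -0.0569] 0.0916 -38.4
Ri [ 0.0291 -0.0867] 0.0915 -71.4
oL [0.0805 0.017 ] 0.0823 12.0
oLi [0.0375 0.0077] 0.0383 11.7
oR [ 0.067  -0.0521] 0.0849 -37.9
mid -55.0 edges -56.6 -53.7 outer+90 -55.0 width 0.050148617722116484
[np.float64(-54.1), np.float64(-54.7), np.float64(-55.2)]
[np.float64(-54.1), np.float64(-54.7), np.float64(-55.2)]
```

View pics/tray.png

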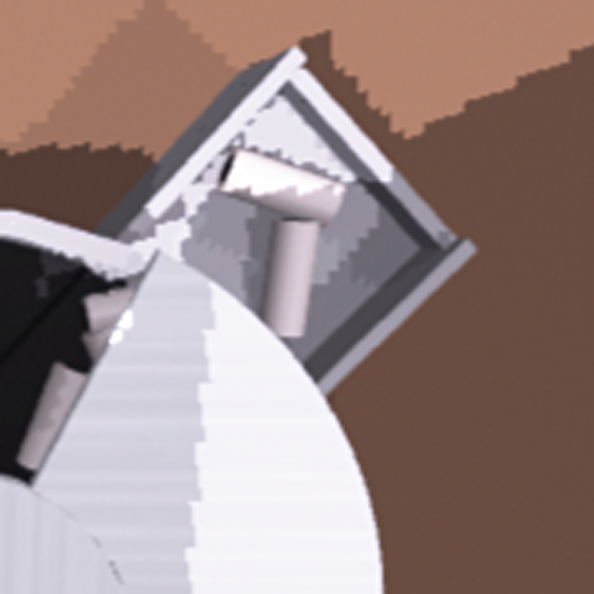

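Tray direction is -55.0° and the opening is at about -13°, so turn -42° = -7.0 units.

Emit:
carry_out([
  [0,0,0,-0.5],
  [0,0,0,-1.5],
  [0,0,0,-2.5],
  [0,0,0,-3.5],
  [0,0,0,-4.5],
  [0,0,0,-5.5],
  [0,0,0,-6.5],
  [0,0,0,-7.0],
  [0,0,0,-7.0],
  [0,0,0,-7.0],
])

```text
t: 8.15
eef_pos: [0.5551, 0.2601, 0.0666]
ee_rot: [-3.138, 0.001, -0.955]
force: [4.3, 4.3, -3.8]
width: 0.0138
gripper_force: 20.0
```

```bash
python3 look.py 3
```

```text
8.15 [0.5551 0.2601 0.0666] [-3.138e+00  1.000e-03 -9.550e-01] [ 0.76  0.4  -0.33 -0.   -0.84 -0.14] 0.013753565937163625
wrist wide_grip [278.6 273.9] 0.6 [0.5568 0.2591 0.077 ]
wrist wide_gate [279.9 161.5] 0.67 [0.5914 0.2091 0.059 ]
[0.60234386 0.19064564 0.22537488] [ 2.82816392  0.00329581 -2.52561761] 293.8061270127998 281.9742037213019 216.6100508480615
scene wide_grip [413.2 181.4] 0.98 [0.5593 0.2644 0.077 ]
scene wide_grip [147.7 265. ] 0.51 [ 0.4881 -0.307   0.077 ]
scene wide_opening [399.2 202.4] 0.62 [0.5817 0.2109 0.059 ]
top wide_grip [157.5 200.9] 0.66 [0.5528 0.2591 0.077 ]
top wide_opening [183.2 185.8] 0.65 [0.5884 0.2097 0.059 ]
top wide_gate [185.9 185.9] 0.63 [0.588  0.2039 0.059 ]
```

View pics/wrist3.png

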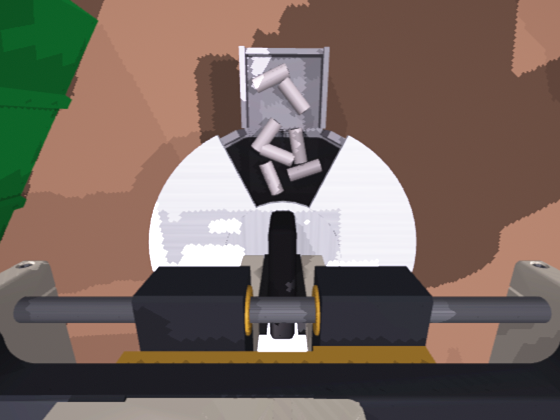

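The wrist view shows the opening spanning columns 218–348 (mid 283) and the tray spanning 241–328 (mid 284.5), so they agree within about 1°. Release and lift.

Emit:
carry_out([
  [0,0,0,-0.007],
  [0,0,0,0],
  [0,0,0,0],
  [0,0,0,0],
  [0,0,0,0],
  [0,0,0,0],
  [0,0,0,0],
  [0,0,0,0],
  [0,0,0,0],
  [0,0,0,0],
], claw=0)

```text
t: 10.0
eef_pos: [0.5538, 0.2583, 0.0665]
ee_rot: [3.142, 0.0, -0.955]
force: [-0.1, -0.0, 0.5]
width: 0.0874
gripper_force: 0.0
```

Emit:
carry_out([
  [0,0,0.2,0],
  [0,0,0.6,0],
  [0,0,1.2,0],
  [0,0,1.8,0],
  [0,0,2.4,0],
  [0,0,2.8,0],
  [0,0,3.0,0],
  [0,0,3.0,0],
  [0,0,3.0,0],
  [0,0,3.0,0],
])

```text
t: 11.25
eef_pos: [0.5535, 0.258, 0.2155]
ee_rot: [3.14, -0.0, -0.955]
force: [-0.7, 0.0, 0.3]
width: 0.0876
gripper_force: 0.0
```

```bash
python3 look.py 4; python3 -c "
import cv2;cv2.imwrite('pics/c4.png',cv2.resize(cv2.imread('pics/wrist4.png')[80:280,190:390],None,fx=3,fy=3,interpolation=2))"
```

```text
11.25 [0.5535 0.258  0.2155] [ 3.14  -0.    -0.955] [ 0.76  0.26 -0.15 -0.   -1.16 -0.14] 0.08758320010565637
wrist wide_grip [276.1 206.3] 0.92 [0.557  0.2616 0.077 ]
wrist wide_gate [277.9 142.4] 0.73 [0.5924 0.2081 0.059 ]
[0.60132373 0.18916605 0.37439194] [ 2.82892547e+00 -1.85837440e-03 -2.52609536e+00] 293.8061270127998 281.9742037213019 216.6100508480615
scene wide_grip [412.8 179.3] 0.67 [0.5536 0.2683 0.077 ]
scene wide_opening [400.7 203. ] 0.82 [0.5847 0.2124 0.059 ]
scene wide_gate [402.2 204.1] 0.73 [0.589  0.2129 0.059 ]
top wide_grip [160.5 199.9] 0.91 [0.5548 0.2528 0.077 ]
top wide_gate [185.3 184.4] 0.9 [0.5914 0.2052 0.059 ]
```

View pics/c4.png

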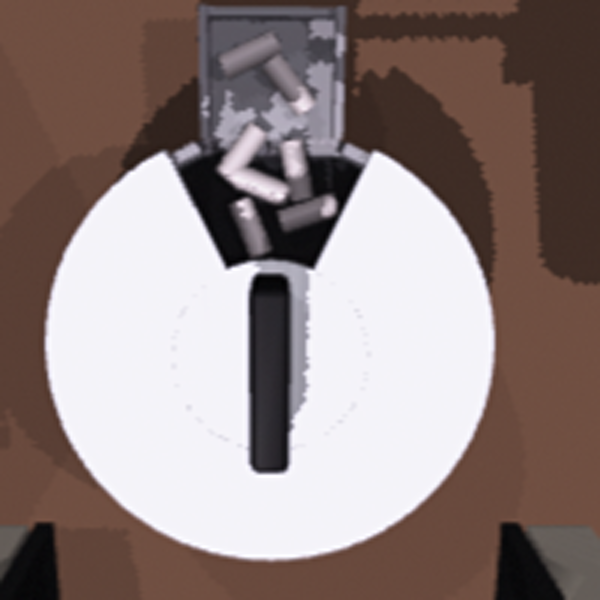

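The crop shows the opening's mid-line at column 271.5 and the tray's at 272, so it is squarely aligned. The gripper is clear of the cap.

```bash
python3 -c "
from station import arm
print(arm.job_done())"
```

```text
the job is handed in; nothing more can be done
None
```

The wider dispenser's cap is turned so its opening sits squarely over the tray (within about 1° in the last wrist picture), the gripper has let go and is clear, the smaller dispenser was not touched, and the job is handed in.

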